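# Condiments in order of height

## Task

Stand the pepper mill, the spice jar, the salt shaker and the mustard pot on the row of four blue coasters in order of height, one upright in the middle of each coaster: the tallest goes on the coaster next to the tomato tin, and they step down to the shortest at the other end. Do not tip any of them over, and leave the tin where it stands.

Things in the scene. Friction and masses are not known exactly. Their poses are not given: they have to be found in the camera images.
- mill_center (a point): Centre (half-way up, 85 mm over its foot) of the pepper mill: turned brown wood, 170 mm tall, 58 mm across its foot and body, with a rounded head 49 mm across between 123 and 159 mm above the foot, and a small metal finial on top. The head is fixed to the body. About 0.18 kg. Stands upright on the worktop at the start, z axis up.
- spice_center (a point): Centre (half-way up, 52 mm over its foot) of the spice jar: plain round glass jar with label and dark brown screw cap with a mustard-yellow top, 105 mm tall, 41 mm in diameter all the way up. About 0.11 kg. (More jars of this size stand at the back near the wall: they are not part of the job.) Stands upright on the worktop at the start, z axis up.
- salt_center (a point): Centre (half-way up, 45 mm over its foot) of the salt shaker: white salt in clear glass, domed grey cap, 90 mm tall, 44 mm at its widest, narrowing smoothly from its belly to about 34 mm at the cap (from 66 mm up); about 40 mm wide half-way up; about 0.1 kg. Stands upright on the worktop at the start, z axis up.
- pot_center (a point): Centre (half-way up, 29 mm over its foot) of the mustard pot: small round yellow pot with a white paper band and white lid, 58 mm tall, 52 mm in diameter below, lid 51 mm in diameter from 42 mm up. About 0.12 kg. Stands upright on the worktop at the start, z axis up.
- tomato_tin: Small squat food tin with tomatoes on its label, 75 mm in diameter, 58 mm tall, loose; it stands on the worktop just past one end of the row of coasters (either end) and marks the end where the tallest goes. A lemon (71x53x51 mm) lies past the other end. Origin: centre of its underside.
- coaster_1: Round blue coaster at the left end of the row as seen from the robot (towards +y), 74 mm in diameter, 5 mm thick, fixed. It lies on a low wooden plank (100x375x12 mm), so that its top is 13 mm above the worktop. Origin: centre of its underside. Neighbouring coasters are about 90 mm apart.
- coaster_2: Round blue coaster second from the left, 74 mm in diameter, 5 mm thick, fixed. It lies on a low wooden plank (100x375x12 mm), so that its top is 13 mm above the worktop. Origin: centre of its underside. Neighbouring coasters are about 90 mm apart.
- coaster_3: Round blue coaster third from the left, 74 mm in diameter, 5 mm thick, fixed. It lies on a low wooden plank (100x375x12 mm), so that its top is 13 mm above the worktop. Origin: centre of its underside. Neighbouring coasters are about 90 mm apart.
- coaster_4: Round blue coaster at the right end of the row (towards -y), 74 mm in diameter, 5 mm thick, fixed. It lies on a low wooden plank (100x375x12 mm), so that its top is 13 mm above the worktop. Origin: centre of its underside. Neighbouring coasters are about 90 mm apart.

How it is judged:
By the outcome, as a careful person would: the job done as asked, in the order asked, and still so for the second after the job is handed in, with the robot touching nothing.
It also fails if it takes over 96 s, if anything falls off the work surface, if the arm or the gripper's body presses on something with over 40 N, if the wrist force passes 120 N, or if a joint passes its speed limit or range.

## Robot

A 6-joint arm with a two-finger parallel gripper is mounted at the origin on a cart in front of the work surface, level with it; the furniture and walls round the work are solid. World frame = base frame: x ahead of the robot, y to its left, z up, the work surface at z = 0. Lengths are in m, angles in rad, forces in N, time in s.
With the tool pointing down it reaches from about 0.275 to 0.85 m from the base axis. Payload 5.2 kg.
Tool frame: the origin (TCP) lies midway between the tips of the shut fingers; the grasp point (between the pads) lies 19 mm behind it; z points along the fingers, y is the line along which they close (so a half turn about z gives the same grasp; the last joint's range is limited). The gripper opens to 85 mm and grips with 20 to 120 N. Pads are 22 mm wide; open, the fingers measure 114 mm over their backs; the gripper's body (76 mm by 85 mm) begins 54 mm behind the grasp point. The pads swing forward as they close: fully open they stand 13 mm farther back than shut.
Start: joints at [-1.502, 0.259, 1.535, -0, 1.348, -0.203], TCP at [0.148, -0.53, 0.231] pointing down, gripper open.
Joint ranges: [-3.14, 3.14], [-0.91, 2.08], [0.19, 2.58], [-1.22, 4.36], [0.22, 2.71], [-3.12, 3.12]. Speed limits (rad/s): [2.57, 2.57, 3.14, 3.14, 3.14, 3.14].

## Interface

Orientations are given as a unit quaternion [w, x, y, z].
In Python, from cell import ctrl, optics gives the robot as it stands.
- The arm moves only by the tool drive_tool, never from a script. Its argument "increments" is a list that holds one entry, the list of rows, each a list of 5 numbers: the shift along the tool's x, y, z in mm, then the turn about the tool's z in rad, then the opening, from 0 (shut) to 1 (fully open). In form: [[[x, y, z, roll, jaw], ...]]. A call has 1 to 5 rows; each row is the pose to reach, as a shift and turn from the pose commanded when the call began, along the tool's axes at that moment; what a row does not reach only later rows make up. A row lasts 1/8 s, in which the tool goes at most 62.5 mm and 10.7 degrees, less where a joint would pass 70% of its speed; a pose out of reach is approached as far as the arm can. A call with a gripper value outside its range is refused whole. The fingers move at their own pace and stop on an object; "grip_force" is the grip in N (left out, the last holds). Time passes only in rows, so rows that repeat a pose let the fingers close. It gives the time, the measured TCP pose, the force and the opening at its end, in the units of the state.
- ctrl.get_obs(): the state, without advancing time (a new reading comes with each control period).
- optics.grab_frame(name): name is "side" or "top"; returns a dict with "color" (420x560x3 uint8, red, green, blue), "range_z" (420x560 float32, m along the optical axis (not along the pixel's ray), 0 where there is no reading), "fov_y" (degrees; the focal length in pixels is half the picture's height over the tangent of half this angle, whatever the lens; pixels are square), "cx", "cy" (the principal point, pixels), "k1" (the pictures are not rectified: a ray, as slopes to the right and down, at radius r is drawn at 1 + k1 r^2 times it, then the intrinsics apply), "R" (3x3) and "t" (3): a world point X has camera coordinates R X + t. Camera axes: x right, y down, z forward; pixel columns grow to the right and rows downward; lengths in m; the calibration is good to about 2 mm. A picture is of the moment at which its call begins.
- ctrl.job_done(): hands the job in, once; it reports no verdict.
The state is a dict: "time": time; "joint_pos": joint angles; "joint_vel": joint speeds; "joint_efforts": joint torques, N m; "eef_pos": TCP position; "tcp_rot": TCP orientation; "force": force on the tool from outside, world axes, zero at the start; "moment": the same for the moment, N m; "grip_width": opening from 0.0 (shut) to 1.0 (fully open).
Only numpy, scipy, OpenCV 4.12 (cv2) and the standard library are available. Lean on these libraries where they do the work, as an engineer would, in place of code of your own. Each camera call takes 0.05 s, during which the arm holds its last target. There are 200 camera calls.

## Working session

There is one attempt and no reset: what is moved stays moved. The work goes in short steps, Python scripts to look and compute and a tool call to move; the robot and the scene stay as the last step left them, time stands still between calls to the robot, and variables do not carry over. Pictures are saved under pics/ and viewed, on a budget of 14 in all, crops included, one or two more only if the job needs it, and the job is handed in when it is done.

Besides the shell and the picture viewer there is one more tool, called after "Emit:" by a JSON object that holds its "api" and its "payload". drive_tool: Moves the arm, as the interface text tells. Its arguments: {"type":"object","properties":{"increments":{"type":"array","items":{"type":"array","items":{"type":"array","items":{"type":"number"}}}},"grip_force":{"type":"number"}},"required":["increments"]}

```bash
mkdir -p pics; cat > h.py <<'E'
import numpy as np, cv2
from cell import ctrl, optics
def cam(f):
    h=f["color"].shape[0]; fl=h/2/np.tan(np.radians(f["fov_y"])/2); return fl
def world(f):
    h,w=f["range_z"].shape; fl=cam(f)
    u,v=np.meshgrid(np.arange(w),np.arange(h)); xd=(u-f["cx"])/fl; yd=(v-f["cy"])/fl
    x,y=xd.copy(),yd.copy()
    for _ in range(20):
        s=1+f["k1"]*(x*x+y*y); x=xd/s;y=yd/s
    z=f["range_z"]; P=np.stack([x*z,y*z,z],-1)
    W=(P-np.array(f["t"]))@np.array(f["R"]); W[z==0]=np.nan
    return W
E
python3 - <<'E'
from h import *
for n in("side","top"):
    f=optics.grab_frame(n); cv2.imwrite(f"pics/{n}0.png",f["color"][...,::-1]); np.savez(f"{n}0.npz",**f)
    print(n,f["fov_y"],f["cx"],f["cy"],f["k1"],-np.array(f["R"]).T@f["t"])
print({k:np.round(v,3) for k,v in ctrl.get_obs().items()})
E
```

```text
side 45.549412550935095 278.63815725611715 212.44428898831362 -0.007479078080838571 [0.44402108 0.533382   0.89801392]
top 50.26463363538181 284.80230466686777 209.5614125547483 -0.03324999420693779 [0.38772251 0.04301411 0.97606592]
{'time': np.float64(0.1), 'joint_pos': array([-1.502,  0.259,  1.536, -0.   ,  1.348, -0.203]), 'joint_vel': array([ 0.002, -0.004, -0.002, -0.001, -0.002, -0.002]), 'joint_efforts': array([ 3.0000e-03, -4.4696e+01, -2.9125e+01, -0.0000e+00,  6.0000e-03,
        0.0000e+00]), 'eef_pos': array([ 0.148, -0.529,  0.231]), 'tcp_rot': array([-0.001,  0.991,  0.135,  0.   ]), 'force': array([-0.129,  1.135,  0.056]), 'moment': array([-0.032, -0.037,  0.037]), 'grip_width': np.float64(0.998)}
```

View pics/top0.png

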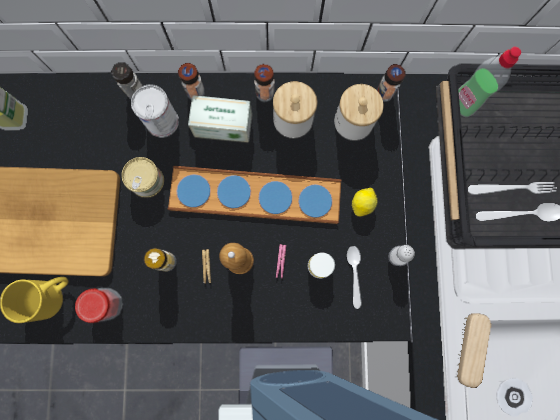

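View pics/side0.png

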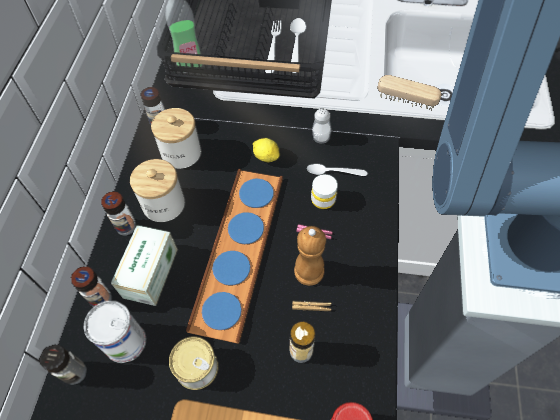

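The top view shows the tin at the left (143,178) and the lemon at the right (365,202). The coasters are at about (193,191), (233,192), (275,197) and (315,201). The mill is at (235,257), spice jar at (158,260), pot at (321,265) and salt at (402,254). So the order from coaster_1 to coaster_4 is mill, spice, salt, pot.

```bash
cat > meas.py <<'E'
from h import *
from scipy.optimize import least_squares
def clouds(fs): return np.concatenate([np.c_[world(f).reshape(-1,3),f["color"].reshape(-1,3)] for f in fs])
def circ(p,r):
    return least_squares(lambda c:np.hypot(*(p-c).T)-r,p.mean(0),loss="soft_l1",f_scale=.001)
E
python3 - <<'E'
from meas import *
fs=[dict(np.load(n+"0.npz")) for n in("side","top")]
Ws=[world(f) for f in fs]
T=Ws[1]
for n,(u,v) in dict(mill=(235,257),spice=(158,260),pot=(321,265),salt=(402,254),tin=(143,178),lemon=(365,202),tip=(280,375)).items():
    g=T[v-3:v+4,u-3:u+4].reshape(-1,3); c=np.nanmedian(g,0); print(n,c.round(3))
    for nm,W in zip(("side","top"),Ws):
        P=W.reshape(-1,3); P=P[np.hypot(P[:,0]-c[0],P[:,1]-c[1])<.06]; P=P[P[:,2]>.008]
        if len(P)<30: print(nm,len(P));continue
        zt=np.percentile(P[:,2],99.5); out=[]
        for lo,hi in((.01,.04),(.04,.07),(.07,.1),(.1,.13),(.13,.17)):
            Q=P[(P[:,2]>lo)&(P[:,2]<hi)]
            if len(Q)>20:
                s=least_squares(lambda q:np.hypot(Q[:,0]-q[0],Q[:,1]-q[1])-q[2],[c[0],c[1],.025],loss="soft_l1",f_scale=.001)
                out.append((lo,len(Q),*s.x.round(4)))
        print("  ",nm,"ztop",zt.round(3),"top-centroid",np.round((lambda Q:(Q.min(0)+Q.max(0))/2)(P[P[:,2]>zt-.006][:,:2]),4)); [print("     ",*o) for o in out]
import cv2
for nm,f,W in zip(("side","top"),fs,Ws):
    hsv=cv2.cvtColor(f["color"],cv2.COLOR_RGB2HSV); m=((hsv[...,0]>95)&(hsv[...,0]<118)&(hsv[...,1]>120)&(W[...,2]<.03)&(W[...,2]>.0)).astype(np.uint8)
    n,l,st,_=cv2.connectedComponentsWithStats(m)
    for i in range(1,n):
        if st[i,4]>200:
            p=W[l==i]; print(nm,"coaster",((p.min(0)+p.max(0))/2).round(4),p.mean(0).round(4),np.ptp(p,axis=0).round(3))
print("table z",[np.nanmedian(W[(abs(W[...,0]-.3)<.08)&(abs(W[...,1])<.2)][:,2]).round(4) for W in Ws])
E
```

```text
mill [0.448 0.114 0.158]
   side ztop 0.171 top-centroid [0.4537 0.1218]
      0.01 227 0.4532 0.1171 0.0275
      0.04 309 0.4533 0.1181 0.0238
      0.07 136 0.4536 0.119 0.019
      0.1 139 0.4537 0.119 0.0237
      0.13 629 0.4536 0.124 0.0172
   top ztop 0.171 top-centroid [0.4521 0.1209]
      0.01 73 0.4527 0.1184 0.0277
      0.04 130 0.4534 0.1202 0.0251
      0.13 553 0.4519 0.12 0.0173
spice [0.447 0.267 0.105]
   side ztop 0.109 top-centroid [0.4512 0.2757]
      0.01 107 0.4515 0.2743 0.021
      0.04 118 0.4515 0.2739 0.0212
      0.07 130 0.4513 0.2751 0.0202
      0.1 481 0.4513 0.2763 0.0143
   top ztop 0.109 top-centroid [0.4509 0.2738]
      0.01 60 0.4507 0.2747 0.021
      0.04 73 0.4505 0.2746 0.0207
      0.07 79 0.4507 0.2743 0.0202
      0.1 340 0.4503 0.2734 0.0142
pot [ 0.438 -0.053  0.058]
   side ztop 0.062 top-centroid [ 0.4406 -0.0533]
      0.01 218 0.4401 -0.0547 0.0259
      0.04 498 0.4402 -0.0501 0.0193
   top ztop 0.062 top-centroid [ 0.4394 -0.0544]
      0.01 42 0.4396 -0.0543 0.0258
      0.04 492 0.4389 -0.0538 0.018
salt [ 0.458 -0.214  0.086
[... 1006 characters left out ...]
26 -0.0145]
side coaster [ 0.5822 -0.0466  0.0131] [ 0.582  -0.0459  0.0139] [0.07  0.073 0.011]
side coaster [0.5902 0.0411 0.0136] [0.59   0.0416 0.014 ] [0.07  0.072 0.01 ]
side coaster [0.6037 0.1322 0.0134] [0.6031 0.1329 0.0139] [0.071 0.072 0.01 ]
side coaster [0.6056 0.2208 0.0135] [0.6054 0.2216 0.0138] [0.071 0.072 0.01 ]
top coaster [0.6041 0.2194 0.0126] [0.6042 0.2198 0.0128] [0.068 0.069 0.011]
top coaster [0.6015 0.1313 0.0128] [0.6022 0.131  0.0129] [0.069 0.068 0.01 ]
top coaster [0.5891 0.0391 0.0141] [0.589  0.0398 0.013 ] [0.071 0.068 0.012]
top coaster [ 0.5814 -0.048   0.0131] [ 0.5811 -0.0478  0.0129] [0.068 0.067 0.011]
table z [np.float64(0.2493), np.float64(0.0016)]
```

Emit:
{"api": "drive_tool", "payload": {"increments": [[[48,-26,0,-0.16,1],[96,-53,0,-0.33,1],[143,-79,0,-0.49,1],[191,-105,0,-0.65,1],[239,-132,0,-0.81,1]]], "grip_force": 40}}

```text
time: 0.72
eef_pos: [0.3434, -0.337, 0.231]
tcp_rot: [-0.0, 0.856, 0.517, 0.0]
force: [1.1, -1.0, 0.8]
grip_width: 1.0
```

Emit:
{"api": "drive_tool", "payload": {"increments": [[[52,16,0,-0.16,1],[104,33,0,-0.33,1],[156,50,0,-0.49,1],[156,50,0,-0.49,1],[156,50,0,-0.49,1]]]}}

```text
time: 1.35
eef_pos: [0.4595, -0.2242, 0.2309]
tcp_rot: [-0.0, 0.707, 0.707, -0.0]
force: [-0.3, -0.0, -0.6]
grip_width: 1.001
```

```bash
cat > st.py <<'E'
from h import *
import sys
from scipy.spatial.transform import Rotation as Ro
def st(*tg):
    o=ctrl.get_obs(); q=o["tcp_rot"]; R=Ro.from_quat([q[1],q[2],q[3],q[0]]).as_matrix()
    print("t",round(float(o["time"]),2),"p",np.round(o["eef_pos"],4),"yaw",np.arctan2(R[1,0],R[0,0]).round(4),"z",R[:,2].round(3),"F",np.round(o["force"],1),"j",np.round(o["joint_pos"],2),"w",round(float(o["grip_width"]),3))
    for t in tg: print("tool mm to",t,(R.T@(np.array(t)-o["eef_pos"])*1000).round(1))
E
python3 -c "
from st import *
st((.4597,-.2245,.047))"
```

```text
t 1.35 p [ 0.4595 -0.2242  0.2309] yaw 1.5717 z [-0.001  0.    -1.   ] F [-0.3 -0.  -0.6] j [-0.67  0.19  1.63 -0.    1.33 -0.67] w 1.001
tool mm to (0.4597, -0.2245, 0.047) [ -0.4   0.4 183.9]
```

Emit:
{"api": "drive_tool", "payload": {"increments": [[[0,0,50,0,1],[0,0,100,0,1],[0,0,145,0,1],[0,0,175,0,1],[0,0,184,0,1]]], "grip_force": 30}}

```text
time: 1.98
eef_pos: [0.4578, -0.2247, 0.0455]
tcp_rot: [-0.002, 0.708, 0.706, -0.0]
force: [-0.3, -1.2, -0.1]
grip_width: 1.001
```

Emit:
{"api": "drive_tool", "payload": {"increments": [[[0,0,0,0,1],[0,0,0,0,0.6],[0,0,0,0,0.2],[0,0,0,0,0.2],[0,0,0,0,0.2]]]}}

```text
time: 2.6
eef_pos: [0.4603, -0.2246, 0.0483]
tcp_rot: [0.001, 0.707, 0.708, -0.0]
force: [-0.8, 0.7, 6.3]
grip_width: 0.398
```

Emit:
{"api": "drive_tool", "payload": {"increments": [[[0,0,0,0,0.2],[0,0,0,0,0.2],[0,0,0,0,0.2]]]}}

```text
time: 2.98
eef_pos: [0.4602, -0.2246, 0.0483]
tcp_rot: [0.001, 0.707, 0.708, -0.0]
force: [-1.5, 0.6, 5.7]
grip_width: 0.396
```

Emit:
{"api": "drive_tool", "payload": {"increments": [[[0,0,-15,0,0.2],[0,0,-40,0,0.2],[0,0,-80,0,0.2],[0,0,-100,0,0.2],[0,0,-100,0,0.2]]]}}

```text
time: 3.6
eef_pos: [0.461, -0.225, 0.1496]
tcp_rot: [0.002, 0.707, 0.708, 0.0]
force: [0.2, -0.1, -1.9]
grip_width: 0.392
```

```bash
python3 -c "
from st import *
st((.5895,.0405,.147))
for n in ('side',):
    f=optics.grab_frame(n); cv2.imwrite('pics/s1.png',cv2.resize(f['color'][60:260,220:420,::-1],None,fx=3,fy=3))
"
```

```text
t 3.6 p [ 0.461  -0.225   0.1496] yaw 1.572 z [ 0.004 -0.003 -1.   ] F [ 0.2 -0.1 -1.9] j [-0.67  0.26  1.74  0.    1.13 -0.67] w 0.392
tool mm to (0.5895, 0.0405, 0.147) [265.3 128.8   2.3]
```

View pics/s1.png

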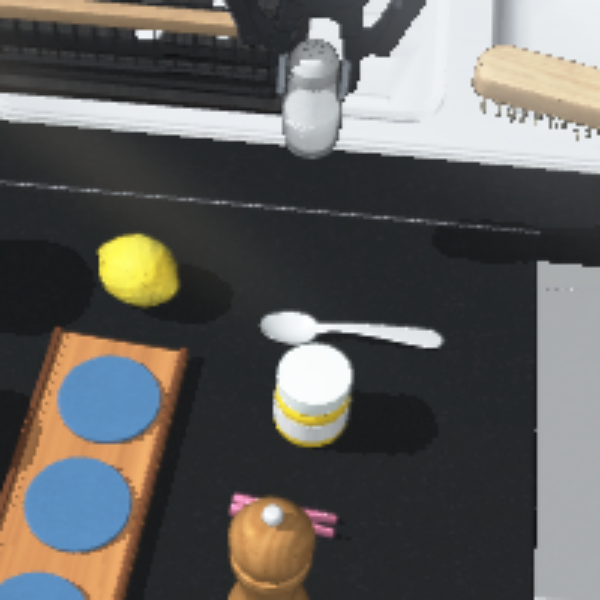

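Emit:
{"api": "drive_tool", "payload": {"increments": [[[40,20,0,0,0.2],[95,46,0,0,0.2],[150,73,0,0,0.2],[205,100,0,0,0.2],[245,119,0,0,0.2]]]}}

```text
time: 4.28
eef_pos: [0.5784, 0.0236, 0.1456]
tcp_rot: [-0.001, 0.706, 0.708, -0.001]
force: [0.3, -0.5, -0.7]
grip_width: 0.401
```

Emit:
{"api": "drive_tool", "payload": {"increments": [[[20,10,0,0,0.2],[20,10,0,0,0.2],[20,10,30,0,0.2],[20,10,60,0,0.2],[20,10,60,0,0.2]]]}}

```text
time: 4.9
eef_pos: [0.5858, 0.0394, 0.0846]
tcp_rot: [-0.003, 0.707, 0.707, -0.002]
force: [0.1, -0.6, -1.7]
grip_width: 0.403
```

```bash
python3 -c "
from st import *
st((.5895,.0405,.0625))"
```

```text
t 4.9 p [0.5858 0.0394 0.0846] yaw 1.5701 z [-0.007  0.    -1.   ] F [ 0.1 -0.6 -1.7] j [-0.12  0.46  1.62 -0.    1.06 -0.12] w 0.403
tool mm to (0.5895, 0.0405, 0.0625) [ 1.1  3.9 22.1]
```

Emit:
{"api": "drive_tool", "payload": {"increments": [[[1,0,10,0,0.2],[1,0,15,0,0.2],[1,0,15,0,0.2],[1,0,15,0,0.2]]]}}

```text
time: 5.4
eef_pos: [0.589, 0.0418, 0.0729]
tcp_rot: [0.0, 0.707, 0.708, 0.0]
force: [0.4, 0.5, -1.0]
grip_width: 0.398
```

```bash
cat > ob.py <<'E'
from meas import *
def ob(c,H,zs,rad=.05,tag=None):
    "per-slice circle centre near c; object cylinder slices zs=[(lo,hi,r)]"
    for n in("side","top"):
        f=optics.grab_frame(n); P=world(f).reshape(-1,3)
        if tag: cv2.imwrite(f"pics/{tag}_{n}.png",f["color"][...,::-1])
        P=P[np.hypot(P[:,0]-c[0],P[:,1]-c[1])<rad]
        for lo,hi,r in zs:
            Q=P[(P[:,2]>lo)&(P[:,2]<hi)][:,:2]; Q=Q[np.hypot(*(Q-c).T)<r+.008]
            if len(Q)>15: s=least_squares(lambda q:np.hypot(*(Q-q).T)-r,c,loss="soft_l1",f_scale=.001); print(n,lo,hi,len(Q),s.x.round(4),"rms",np.sqrt(np.median(s.fun**2)).round(4))
E
python3 -c "
from st import *; from ob import ob
st((.5895,.0405,.0625))
ob((.5895,.0405),.09,[(.03,.045,.0215),(.045,.06,.0215)],tag='a')"
```

```text
t 5.4 p [0.589  0.0418 0.0729] yaw 1.5719 z [ 0.001 -0.    -1.   ] F [ 0.4  0.5 -1. ] j [-0.12  0.48  1.63 -0.    1.03 -0.12] w 0.398
tool mm to (0.5895, 0.0405, 0.0625) [-1.3  0.5 10.4]
side 0.03 0.045 54 [0.5889 0.04  ] rms 0.0007
side 0.045 0.06 81 [0.5891 0.0417] rms 0.0005
top 0.045 0.06 19 [0.5885 0.0421] rms 0.0003
```

Upright and centred over coaster 3. Lower the last 10 mm, release and back off.

Emit:
{"api": "drive_tool", "payload": {"increments": [[[-1,0,5,0,0.2],[-1,0,10,0,0.2],[-1,0,11,0,0.2],[-1,0,11,0,0.2]]]}}

```text
time: 6.0
eef_pos: [0.5885, 0.0409, 0.0614]
tcp_rot: [-0.0, 0.707, 0.707, -0.0]
force: [-1.5, 0.1, 1.5]
grip_width: 0.402
```

Emit:
{"api": "drive_tool", "payload": {"increments": [[[0,0,0,0,0.5],[0,0,0,0,0.7],[0,0,0,0,1],[0,0,0,0,1],[0,0,0,0,1]]]}}

```text
time: 6.62
eef_pos: [0.5886, 0.0409, 0.0613]
tcp_rot: [0.0, 0.707, 0.707, 0.0]
force: [-0.0, -0.8, 0.4]
grip_width: 0.996
```

Emit:
{"api": "drive_tool", "payload": {"increments": [[[0,0,-30,0,1],[0,0,-80,0,1],[0,0,-100,0,1],[0,0,-100,0,1]]]}}

```text
time: 7.12
eef_pos: [0.5899, 0.0407, 0.1633]
tcp_rot: [0.002, 0.707, 0.707, 0.001]
force: [0.0, 0.1, -0.3]
grip_width: 1.0
```

```bash
python3 -c "
from st import *; from ob import ob
st((.4397,-.0543,.007),(.4397,-.0543,.162))
ob((.5895,.0405),.09,[(.02,.045,.0215),(.045,.06,.0215)],tag='b')
im=np.hstack([cv2.imread('pics/a_side.png')[150:350,180:380],cv2.imread('pics/b_side.png')[150:350,180:380]]);cv2.imwrite('pics/ab.png',cv2.resize(im,None,fx=2,fy=2))"
```

```text
t 7.12 p [0.5899 0.0407 0.1633] yaw 1.5718 z [ 0.004 -0.001 -1.   ] F [ 0.   0.1 -0.3] j [-0.12  0.38  1.53 -0.    1.22 -0.12] w 1.0
tool mm to (0.4397, -0.0543, 0.007) [ -94.8 -151.   155.7]
tool mm to (0.4397, -0.0543, 0.162) [ -94.9 -150.3    0.7]
side 0.02 0.045 99 [0.5881 0.0399] rms 0.0007
side 0.045 0.06 120 [0.5888 0.0397] rms 0.0008
top 0.045 0.06 19 [0.5904 0.0411] rms 0.0008
```

View pics/ab.png

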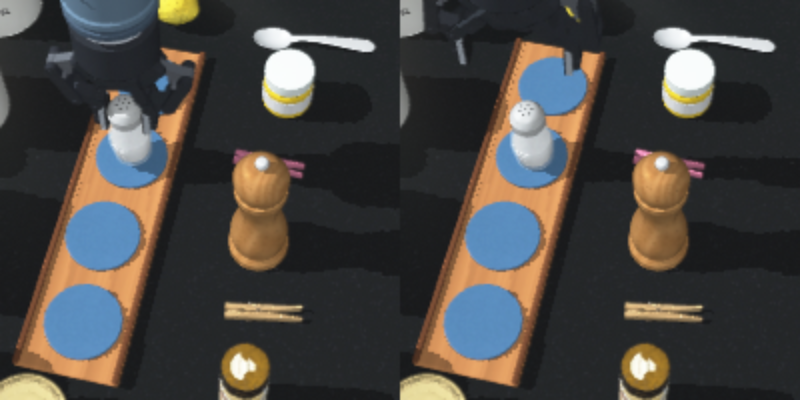

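Salt stands upright on coaster 3 (right panel, 530,140). Next is the pot.

Emit:
{"api": "drive_tool", "payload": {"increments": [[[-32,-50,0,0,1],[-64,-100,0,0,1],[-95,-150,0,0,1],[-95,-150,40,0,1],[-95,-150,80,0,1]]]}}

```text
time: 7.85
eef_pos: [0.4376, -0.0546, 0.0798]
tcp_rot: [-0.0, 0.707, 0.707, -0.0]
force: [0.1, 0.0, -0.8]
grip_width: 1.0
```

Emit:
{"api": "drive_tool", "payload": {"increments": [[[0,0,0,0,1],[0,0,0,0,1]]]}}

```text
time: 8.1
eef_pos: [0.4389, -0.0542, 0.0815]
tcp_rot: [-0.0, 0.707, 0.708, -0.0]
force: [0.4, 0.5, -0.2]
grip_width: 0.999
```

```bash
python3 -c "
from st import *
st((.4397,-.0543,.010))"
```

```text
t 8.1 p [ 0.4389 -0.0542  0.0815] yaw 1.572 z [-0.001  0.    -1.   ] F [ 0.4  0.5 -0.2] j [-0.38  0.24  1.98  0.    0.92 -0.38] w 0.999
tool mm to (0.4397, -0.0543, 0.01) [-0.1  0.9 71.5]
```

Emit:
{"api": "drive_tool", "payload": {"increments": [[[0,1,25,0,1],[0,1,50,0,1],[0,1,71,0,1],[0,1,71,0,1]]], "grip_force": 30}}

```text
time: 8.6
eef_pos: [0.4398, -0.0541, 0.0104]
tcp_rot: [-0.0, 0.707, 0.708, -0.0]
force: [-0.1, 0.1, -0.9]
grip_width: 0.996
```

Emit:
{"api": "drive_tool", "payload": {"increments": [[[0,0,0,0,0.8],[0,0,0,0,0.65],[0,0,0,0,0.4],[0,0,0,0,0.4],[0,0,0,0,0.4]]]}}

```text
time: 9.22
eef_pos: [0.4405, -0.0545, 0.0117]
tcp_rot: [0.001, 0.707, 0.708, 0.0]
force: [-1.6, 0.1, 7.8]
grip_width: 0.594
```

Emit:
{"api": "drive_tool", "payload": {"increments": [[[0,0,0,0,0.4],[0,0,-5,0,0.4],[0,0,-30,0,0.4],[0,0,-60,0,0.4],[0,0,-60,0,0.4]]]}}

```text
time: 9.85
eef_pos: [0.4415, -0.0549, 0.0725]
tcp_rot: [0.002, 0.707, 0.708, 0.001]
force: [-0.6, 0.3, -2.6]
grip_width: 0.597
```

```bash
python3 -c "
from st import *
st((.5815,-.047,.08))"
```

```text
t 9.85 p [ 0.4415 -0.0549  0.0725] yaw 1.5719 z [ 0.005 -0.002 -1.   ] F [-0.6  0.3 -2.6] j [-0.38  0.25  1.99  0.    0.89 -0.38] w 0.597
tool mm to (0.5815, -0.047, 0.08) [  7.7 140.1  -6.9]
```

Emit:
{"api": "drive_tool", "payload": {"increments": [[[2,35,0,0,0.4],[4,80,0,0,0.4],[6,120,0,0,0.4],[7,141,0,0,0.4],[7,141,15,0,0.4]]]}}

```text
time: 10.48
eef_pos: [0.5823, -0.0473, 0.0546]
tcp_rot: [0.001, 0.707, 0.708, 0.001]
force: [-0.0, 0.3, -1.1]
grip_width: 0.594
```

Emit:
{"api": "drive_tool", "payload": {"increments": [[[0,0,15,0,0.4],[0,0,22,0,0.4],[0,0,22,0,0.4],[0,0,22,0,0.4]]]}}

```text
time: 10.98
eef_pos: [0.5808, -0.0473, 0.0337]
tcp_rot: [0.0, 0.707, 0.707, 0.0]
force: [0.7, -1.0, -1.6]
grip_width: 0.597
```

```bash
python3 -c "
from st import *; from ob import ob
st((.5815,-.047,.0255))
ob((.5815,-.047),.09,[(.03,.05,.0258),(.05,.07,.0258)])"
```

```text
t 10.97 p [ 0.5808 -0.0473  0.0337] yaw 1.5716 z [ 0.001 -0.    -1.   ] F [ 0.7 -1.  -1.6] j [-0.27  0.51  1.69 -0.    0.94 -0.27] w 0.597
tool mm to (0.5815, -0.047, 0.0255) [0.3 0.7 8.2]
side 0.03 0.05 133 [ 0.5816 -0.0471] rms 0.0007
side 0.05 0.07 197 [ 0.582  -0.0479] rms 0.0012
```

Emit:
{"api": "drive_tool", "payload": {"increments": [[[0,0,5,0,0.4],[0,0,9,0,0.4],[0,0,9,0,0.4]]]}}

```text
time: 11.45
eef_pos: [0.5808, -0.0472, 0.0248]
tcp_rot: [0.0, 0.707, 0.707, 0.0]
force: [-1.1, 0.7, 3.2]
grip_width: 0.592
```

Emit:
{"api": "drive_tool", "payload": {"increments": [[[0,0,0,0,0.7],[0,0,0,0,0.85],[0,0,0,0,1],[0,0,0,0,1],[0,0,0,0,1]]]}}

```text
time: 12.08
eef_pos: [0.5807, -0.0471, 0.0243]
tcp_rot: [-0.0, 0.707, 0.707, 0.0]
force: [-0.5, -1.3, 0.2]
grip_width: 0.998
```

Emit:
{"api": "drive_tool", "payload": {"increments": [[[0,0,-30,0,1],[0,0,-80,0,1],[0,0,-130,0,1],[0,0,-180,0,1],[0,0,-190,0,1]]]}}

```text
time: 12.7
eef_pos: [0.5827, -0.0476, 0.2187]
tcp_rot: [0.003, 0.707, 0.708, 0.002]
force: [-0.1, 0.0, -0.4]
grip_width: 0.996
```

```bash
python3 -c "
from st import *; from ob import ob
st((.451,.2745,.2165),(.451,.2745,.045))
ob((.5815,-.047),.09,[(.02,.035,.0258),(.04,.06,.0258)])"
```

```text
t 12.7 p [ 0.5827 -0.0476  0.2187] yaw 1.5719 z [ 0.008 -0.002 -1.   ] F [-0.1  0.  -0.4] j [-0.27  0.32  1.48  0.    1.33 -0.27] w 0.996
tool mm to (0.451, 0.2745, 0.2165) [ 322.3 -131.4    0.6]
tool mm to (0.451, 0.2745, 0.045) [ 322.6 -132.7  172.1]
side 0.02 0.035 88 [ 0.5819 -0.0469] rms 0.0004
side 0.04 0.06 148 [ 0.582 -0.048] rms 0.0007
top 0.02 0.035 20 [ 0.581 -0.047] rms 0.0002
top 0.04 0.06 52 [ 0.5817 -0.0472] rms 0.0004
```

Emit:
{"api": "drive_tool", "payload": {"increments": [[[55,-22,0,0,1],[110,-44,0,0,1],[165,-66,0,0,1],[220,-88,0,0,1],[275,-110,0,0,1]]]}}

```text
time: 13.42
eef_pos: [0.4684, 0.229, 0.2121]
tcp_rot: [-0.001, 0.707, 0.707, -0.002]
force: [1.0, 1.1, 0.3]
grip_width: 1.001
```

Emit:
{"api": "drive_tool", "payload": {"increments": [[[47,-20,0,0,1],[47,-20,40,0,1],[47,-20,80,0,1],[47,-20,80,0,1]]]}}

```text
time: 13.92
eef_pos: [0.4465, 0.2736, 0.1298]
tcp_rot: [-0.002, 0.707, 0.708, -0.005]
force: [-0.3, -0.1, 0.9]
grip_width: 1.001
```

```bash
python3 -c "
from st import *
st((.451,.2745,.048))"
```

```text
t 13.93 p [0.4465 0.2736 0.1298] yaw 1.5722 z [-0.01  -0.004 -1.   ] F [-0.3 -0.1  0.9] j [ 0.34  0.31  1.73 -0.    1.11  0.34] w 1.001
tool mm to (0.451, 0.2745, 0.048) [ 1.2  5.3 81.7]
```

Still settling; wait a moment, then descend.

Emit:
{"api": "drive_tool", "payload": {"increments": [[[0,0,0,0,1],[0,0,0,0,1]]]}}

```text
time: 14.18
eef_pos: [0.4516, 0.2749, 0.1358]
tcp_rot: [0.001, 0.707, 0.707, 0.001]
force: [0.1, 0.4, 0.7]
grip_width: 1.0
```

```bash
python3 -c "
from st import *
st((.451,.2745,.048))"
```

```text
t 14.18 p [0.4516 0.2749 0.1358] yaw 1.5713 z [ 0.003  0.001 -1.   ] F [0.1 0.4 0.7] j [ 0.34  0.3   1.72 -0.    1.11  0.34] w 1.0
tool mm to (0.451, 0.2745, 0.048) [-0.4 -0.8 87.8]
```

Emit:
{"api": "drive_tool", "payload": {"increments": [[[0,0,30,0,1],[0,0,60,0,1],[0,0,86,0,1],[0,0,86,0,1]]], "grip_force": 35}}

```text
time: 14.68
eef_pos: [0.4498, 0.2743, 0.0478]
tcp_rot: [-0.0, 0.707, 0.707, -0.001]
force: [-0.4, 0.8, -0.2]
grip_width: 1.0
```

Emit:
{"api": "drive_tool", "payload": {"increments": [[[0,0,0,0,0.8],[0,0,0,0,0.55],[0,0,0,0,0.3],[0,0,0,0,0.3],[0,0,0,0,0.3]]]}}

```text
time: 15.3
eef_pos: [0.4512, 0.2751, 0.0496]
tcp_rot: [0.001, 0.707, 0.707, 0.001]
force: [-1.8, 0.1, 6.9]
grip_width: 0.471
```

Emit:
{"api": "drive_tool", "payload": {"increments": [[[0,0,0,0,0.3],[0,0,-5,0,0.3],[0,0,-30,0,0.3],[0,0,-70,0,0.3],[0,0,-70,0,0.3]]]}}

```text
time: 15.92
eef_pos: [0.4526, 0.2755, 0.1215]
tcp_rot: [0.001, 0.707, 0.708, 0.003]
force: [0.5, 0.0, -1.6]
grip_width: 0.469
```

```bash
python3 -c "
from st import *
from ob import ob
st((.6025,.132,.118))
ob((.451,.2745),.09,[(.08,.1,.0205),(.1,.13,.0205)])"
```

```text
t 15.93 p [0.4526 0.2755 0.1215] yaw 1.5719 z [ 0.006  0.002 -1.   ] F [ 0.5  0.  -1.6] j [0.34 0.32 1.74 0.   1.08 0.34] w 0.469
tool mm to (0.6025, 0.132, 0.118) [-143.7  149.8    4.1]
side 0.08 0.1 86 [0.4533 0.2754] rms 0.0003
side 0.1 0.13 140 [0.4534 0.2753] rms 0.0003
top 0.08 0.1 45 [0.4511 0.2745] rms 0.0003
top 0.1 0.13 91 [0.4514 0.2744] rms 0.0003
```

Emit:
{"api": "drive_tool", "payload": {"increments": [[[-25,26,0,0,0.3],[-60,63,0,0,0.3],[-95,100,0,0,0.3],[-125,132,0,0,0.3],[-143,151,0,0,0.3]]]}}

```text
time: 16.65
eef_pos: [0.602, 0.1299, 0.1163]
tcp_rot: [-0.001, 0.707, 0.707, -0.001]
force: [0.2, -0.1, -1.0]
grip_width: 0.472
```

Emit:
{"api": "drive_tool", "payload": {"increments": [[[0,0,0,0,0.3],[0,0,25,0,0.3],[0,0,45,0,0.3],[0,0,45,0,0.3],[0,0,45,0,0.3]]]}}

```text
time: 17.27
eef_pos: [0.6011, 0.1325, 0.0735]
tcp_rot: [-0.0, 0.707, 0.708, -0.0]
force: [0.9, -0.1, -1.3]
grip_width: 0.469
```

```bash
python3 -c "
from st import *; from ob import ob
st((.6025,.132,.0633))
ob((.6025,.132),.09,[(.03,.05,.0205),(.05,.065,.0205)])"
```

```text
t 17.27 p [0.6011 0.1325 0.0735] yaw 1.5725 z [-0.  0. -1.] F [ 0.9 -0.1 -1.3] j [0.04 0.51 1.56 0.   1.06 0.03] w 0.469
tool mm to (0.6025, 0.132, 0.0633) [-0.5  1.4 10.2]
side 0.03 0.05 99 [0.6016 0.1321] rms 0.0004
side 0.05 0.065 76 [0.6018 0.132 ] rms 0.0005
```

Emit:
{"api": "drive_tool", "payload": {"increments": [[[0,1,5,0,0.3],[0,1,10,0,0.3],[0,1,11,0,0.3],[0,1,11,0,0.3]]]}}

```text
time: 17.88
eef_pos: [0.6027, 0.1319, 0.0627]
tcp_rot: [0.0, 0.707, 0.707, 0.0]
force: [-0.5, 0.2, 3.9]
grip_width: 0.469
```

Emit:
{"api": "drive_tool", "payload": {"increments": [[[0,0,0,0,0.55],[0,0,0,0,0.75],[0,0,0,0,1],[0,0,0,0,1],[0,0,0,0,1]]]}}

```text
time: 18.5
eef_pos: [0.6025, 0.1319, 0.0622]
tcp_rot: [-0.0, 0.707, 0.707, -0.0]
force: [-0.2, -0.0, -1.0]
grip_width: 0.997
```

Emit:
{"api": "drive_tool", "payload": {"increments": [[[0,0,-30,0,1],[0,0,-80,0,1],[0,0,-130,0,1],[0,0,-170,0,1],[0,0,-170,0,1]]]}}

```text
time: 19.12
eef_pos: [0.6046, 0.132, 0.2368]
tcp_rot: [0.003, 0.707, 0.707, 0.003]
force: [-0.2, -0.6, -0.1]
grip_width: 0.997
```

Emit:
{"api": "drive_tool", "payload": {"increments": [[[-4,-50,0,0,1],[-9,-100,0,0,1],[-13,-149,0,0,1],[-13,-149,0,0,1],[-13,-149,0,0,1]]]}}

```text
time: 19.75
eef_pos: [0.454, 0.1187, 0.2321]
tcp_rot: [0.0, 0.707, 0.707, 0.0]
force: [0.9, 0.7, 0.5]
grip_width: 1.0
```

```bash
python3 -c "
from st import *; from ob import ob
st((.453,.119,.12))
ob((.6025,.132),.09,[(.03,.05,.0205),(.05,.08,.0205)])
ob((.453,.119),.09,[(.005,.02,.029),(.13,.15,.0245)],tag='c')"
```

```text
t 19.75 p [0.454  0.1187 0.2321] yaw 1.5717 z [ 0.001  0.    -1.   ] F [0.9 0.7 0.5] j [0.02 0.11 1.72 0.   1.31 0.02] w 1.0
tool mm to (0.453, 0.119, 0.12) [  0.3  -1.  112.1]
side 0.03 0.05 99 [0.603  0.1313] rms 0.0004
side 0.05 0.08 162 [0.6027 0.1313] rms 0.0004
side 0.005 0.02 167 [0.4535 0.1159] rms 0.0012
side 0.13 0.15 245 [0.455 0.118] rms 0.0012
```

View pics/c_side.png

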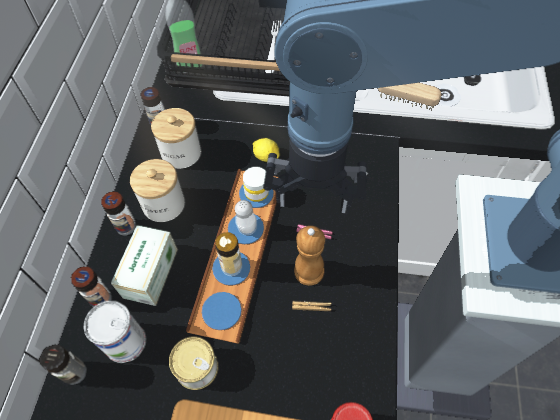

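The pot (256,182), salt (244,212) and spice jar (229,252) stand upright on coasters 4, 3 and 2. Coaster 1 (222,311) is free. Mill next.

Emit:
{"api": "drive_tool", "payload": {"increments": [[[0,-1,40,0,1],[0,-1,80,0,1],[0,-1,112,0,1],[0,-1,112,0,1],[0,-1,112,0,1]]], "grip_force": 45}}

```text
time: 20.58
eef_pos: [0.4537, 0.1188, 0.1212]
tcp_rot: [0.0, 0.707, 0.707, 0.0]
force: [0.8, 0.2, 1.3]
grip_width: 1.0
```

Emit:
{"api": "drive_tool", "payload": {"increments": [[[0,0,0,0,0.8],[0,0,0,0,0.65],[0,0,0,0,0.4],[0,0,0,0,0.4],[0,0,0,0,0.4]]]}}

```text
time: 21.2
eef_pos: [0.4532, 0.1189, 0.1217]
tcp_rot: [0.001, 0.707, 0.707, 0.001]
force: [-1.4, -0.2, 8.0]
grip_width: 0.548
```

Emit:
{"api": "drive_tool", "payload": {"increments": [[[0,0,0,0,0.4],[0,0,-5,0,0.4],[0,0,-20,0,0.4],[0,0,-50,0,0.4],[0,0,-50,0,0.4]]]}}

```text
time: 21.82
eef_pos: [0.4542, 0.1188, 0.1724]
tcp_rot: [0.002, 0.707, 0.707, 0.002]
force: [0.6, 0.1, -1.3]
grip_width: 0.543
```

```bash
python3 -c "
from st import *; from ob import ob
st((.605,.2205,.17))
ob((.453,.119),.09,[(.055,.07,.029),(.08,.1,.0275)],tag='d')
cv2.imwrite('pics/d.png',cv2.resize(cv2.imread('pics/d_side.png')[130:330,200:400],None,fx=2.5,fy=2.5))"
```

```text
t 21.82 p [0.4542 0.1188 0.1724] yaw 1.5719 z [ 0.005  0.    -1.   ] F [ 0.6  0.1 -1.3] j [ 0.02  0.16  1.81 -0.    1.16  0.02] w 0.543
tool mm to (0.605, 0.2205, 0.17) [101.6 150.9   3.1]
side 0.055 0.07 181 [0.4549 0.1161] rms 0.0011
side 0.08 0.1 173 [0.455  0.1165] rms 0.0006
```

View pics/d.png

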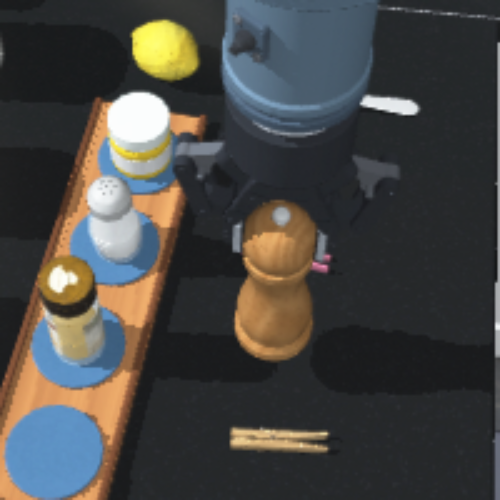

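Emit:
{"api": "drive_tool", "payload": {"increments": [[[0,0,0,0,0.4],[0,0,0,0,0.4]]], "grip_force": 60}}

```text
time: 22.18
eef_pos: [0.4519, 0.1187, 0.1694]
tcp_rot: [-0.001, 0.707, 0.707, -0.001]
force: [0.4, -0.2, -1.6]
grip_width: 0.537
```

```bash
python3 -c "
from st import *
st()
f=optics.grab_frame('side');W=world(f).reshape(-1,3);c=f['color'].reshape(-1,3).astype(int)
m=(np.hypot(W[:,0]-.453,W[:,1]-.119)<.033)&(c[:,0]-c[:,2]>40)
z=W[m][:,2];print('brown z',np.percentile(z,[.5,2,50,98,99.5]).round(4))
f=dict(np.load('side0.npz'));W=world(f).reshape(-1,3);c=f['color'].reshape(-1,3).astype(int)
m=(np.hypot(W[:,0]-.453,W[:,1]-.119)<.033)&(c[:,0]-c[:,2]>40)
z=W[m][:,2];print('before',np.percentile(z,[.5,2,50,98,99.5]).round(4))"
```

```text
t 22.18 p [0.4519 0.1187 0.1694] yaw 1.5718 z [-0.002 -0.    -1.   ] F [ 0.4 -0.2 -1.6] j [0.02 0.17 1.82 0.   1.16 0.02] w 0.537
brown z [0.0522 0.0563 0.1437 0.2067 0.2079]
before [0.0043 0.0084 0.1069 0.1593 0.1605]
```

Emit:
{"api": "drive_tool", "payload": {"increments": [[[20,3,0,0,0.4],[50,15,0,0,0.4],[80,40,0,0,0.4],[100,75,0,0,0.4],[101,110,0,0,0.4]]]}}

```text
time: 22.85
eef_pos: [0.563, 0.2216, 0.1697]
tcp_rot: [-0.0, 0.706, 0.708, -0.0]
force: [1.2, 0.9, -0.9]
grip_width: 0.537
```

Emit:
{"api": "drive_tool", "payload": {"increments": [[[0,25,0,0,0.4],[0,42,0,0,0.4],[0,42,0,0,0.4],[0,42,15,0,0.4],[0,42,24,0,0.4]]]}}

```text
time: 23.48
eef_pos: [0.6028, 0.2198, 0.1446]
tcp_rot: [-0.001, 0.707, 0.708, -0.001]
force: [-1.0, 0.3, -1.6]
grip_width: 0.54
```

Emit:
{"api": "drive_tool", "payload": {"increments": [[[0,0,0,0,0.4],[0,0,0,0,0.4]]]}}

```text
time: 23.72
eef_pos: [0.6043, 0.22, 0.1465]
tcp_rot: [0.0, 0.707, 0.708, 0.0]
force: [1.0, 0.0, -1.0]
grip_width: 0.537
```

```bash
python3 -c "
from st import *; from ob import ob
st((.605,.2205,.1355))
ob((.605,.2205),.09,[(.03,.045,.029),(.045,.07,.0275)],tag='e')"
```

```text
t 23.73 p [0.6043 0.22   0.1465] yaw 1.5719 z [ 0.  0. -1.] F [ 1.  0. -1.] j [0.18 0.49 1.41 0.   1.24 0.17] w 0.537
tool mm to (0.605, 0.2205, 0.1355) [ 0.5  0.7 11. ]
side 0.03 0.045 177 [0.6054 0.2171] rms 0.0012
side 0.045 0.07 143 [0.6053 0.2179] rms 0.0005
top 0.03 0.045 104 [0.6056 0.2206] rms 0.0012
top 0.045 0.07 65 [0.6052 0.2203] rms 0.0005
```

Emit:
{"api": "drive_tool", "payload": {"increments": [[[0,0,4,0,0.4],[0,0,8,0,0.4],[0,0,11,0,0.4],[0,0,11,0,0.4]]]}}

```text
time: 24.32
eef_pos: [0.6044, 0.2199, 0.1351]
tcp_rot: [-0.0, 0.707, 0.707, -0.0]
force: [0.3, 0.6, -2.4]
grip_width: 0.536
```

```bash
python3 -c "
from st import *
st((.605,.2205,.1350))"
```

```text
t 24.32 p [0.6044 0.2199 0.1351] yaw 1.5718 z [-0. -0. -1.] F [ 0.3  0.6 -2.4] j [0.18 0.5  1.42 0.   1.22 0.17] w 0.536
tool mm to (0.605, 0.2205, 0.135) [0.6 0.6 0.1]
```

Emit:
{"api": "drive_tool", "payload": {"increments": [[[0,0,1,0,0.4],[0,0,1,0,0.4]]]}}

```text
time: 24.58
eef_pos: [0.6046, 0.2199, 0.1349]
tcp_rot: [0.0, 0.707, 0.707, 0.0]
force: [-0.7, -0.6, 4.2]
grip_width: 0.539
```

Emit:
{"api": "drive_tool", "payload": {"increments": [[[0,0,1,0,0.4],[0,0,1,0,0.4]]]}}

```text
time: 24.82
eef_pos: [0.6048, 0.2199, 0.1349]
tcp_rot: [0.0, 0.707, 0.707, 0.001]
force: [-1.8, -0.6, 9.4]
grip_width: 0.542
```

Contact. Release and retreat.

Emit:
{"api": "drive_tool", "payload": {"increments": [[[0,0,-1,0,0.6],[0,0,-1,0,0.8],[0,0,-1,0,1],[0,0,-1,0,1],[0,0,-1,0,1]]]}}

```text
time: 25.45
eef_pos: [0.6044, 0.2199, 0.1342]
tcp_rot: [-0.0, 0.707, 0.707, -0.0]
force: [0.7, 0.2, 0.4]
grip_width: 0.998
```

Emit:
{"api": "drive_tool", "payload": {"increments": [[[0,0,-25,0,1],[0,0,-60,0,1],[0,0,-110,0,1],[0,0,-120,0,1]]]}}

```text
time: 25.95
eef_pos: [0.6062, 0.2203, 0.2588]
tcp_rot: [0.002, 0.707, 0.707, 0.003]
force: [0.5, 0.4, 0.4]
grip_width: 0.998
```

Emit:
{"api": "drive_tool", "payload": {"increments": [[[0,-50,0,0,1],[0,-100,0,0,1],[0,-150,0,0,1],[0,-200,0,0,1],[0,-220,0,0,1]]]}}

```text
time: 26.58
eef_pos: [0.3815, 0.2196, 0.2538]
tcp_rot: [-0.0, 0.706, 0.708, -0.001]
force: [0.3, -0.0, -0.2]
grip_width: 0.999
```

Emit:
{"api": "drive_tool", "payload": {"increments": [[[0,0,0,0,1],[0,0,0,0,1]]]}}

```text
time: 26.82
eef_pos: [0.3858, 0.2197, 0.2544]
tcp_rot: [0.0, 0.707, 0.707, 0.0]
force: [0.6, -0.2, 0.4]
grip_width: 1.002
```

```bash
python3 -c "
from st import *; from ob import ob
st()
ob((.605,.2205),.09,[(.018,.03,.029),(.14,.165,.0245)],tag='z')
print('spice');ob((.6025,.132),.09,[(.03,.05,.0205),(.06,.09,.0205)])
print('salt');ob((.5895,.0405),.09,[(.02,.045,.0215)])
print('pot');ob((.5815,-.047),.09,[(.02,.05,.0258)])
print('tin');ob((.631,.326),.09,[(.01,.04,.0375)])
im=np.hstack([cv2.imread('pics/z_side.png')[130:400,130:330],cv2.imread('pics/z_top.png')[110:380,130:400]]);cv2.imwrite('pics/z.png',cv2.resize(im,None,fx=1.7,fy=1.7))"
```

```text
t 26.82 p [0.3858 0.2197 0.2544] yaw 1.5715 z [ 0.001  0.    -1.   ] F [ 0.6 -0.2  0.4] j [ 0.27  0.05  1.73 -0.    1.36  0.26] w 1.002
side 0.018 0.03 149 [0.6057 0.2175] rms 0.0009
side 0.14 0.165 337 [0.6077 0.2189] rms 0.0015
top 0.018 0.03 92 [0.6057 0.2199] rms 0.001
top 0.14 0.165 249 [0.6085 0.2216] rms 0.002
spice
side 0.03 0.05 98 [0.6029 0.1315] rms 0.0005
side 0.06 0.09 173 [0.6029 0.1312] rms 0.0004
top 0.03 0.05 38 [0.6024 0.1323] rms 0.0003
top 0.06 0.09 78 [0.6028 0.1324] rms 0.0003
salt
side 0.02 0.045 99 [0.5883 0.04  ] rms 0.0006
top 0.02 0.045 28 [0.5878 0.0413] rms 0.0003
pot
side 0.02 0.05 205 [ 0.5819 -0.0472] rms 0.0006
top 0.02 0.05 73 [ 0.5812 -0.047 ] rms 0.0003
tin
side 0.01 0.04 200 [0.6324 0.3269] rms 0.0003
top 0.01 0.04 159 [0.6317 0.3268] rms 0.0003
```

View pics/z.png

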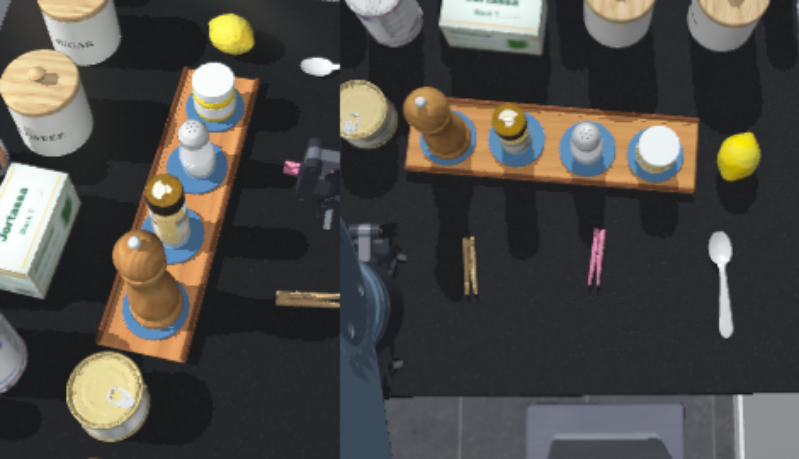

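All four stand upright and centred within about 2 mm. The tin has not moved, and the gripper is clear of everything.

```bash
python3 -c "
from cell import ctrl; print(ctrl.job_done())"
```

```text
the job is handed in; nothing more can be done
None
```

The job is done and handed in at about 27 s. From the tomato tin end, coasters 1 to 4 hold the pepper mill, spice jar, salt shaker and mustard pot. All four were picked and set down upright without a slip.

**Last checks:**
- **Centring:** the final pictures show each piece upright, with fitted centres within about 2 mm of its coaster's centre. The one exception is the side camera's reading for the mill's foot, which is about 3 mm off in y. That camera had the same bias on the mill before I moved it, and the top camera put it within 1 mm.
- **Mill head:** the fits on its rounded head read 3 mm farther out in x than those on its foot. I put this down to fitting a plain circle to a curved head.
- **Tin:** its measured position is within about 1 mm of where it started.
- **Robot:** the gripper is open and clear of everything. The largest force reported at the end of a move was about 10 N, when the mill was pressed onto its coaster.

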